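# Click the amber sample jar's ratchet cap tight

### The arm

A 6-joint arm with a two-finger parallel gripper is mounted at the origin on the work surface. World frame = base frame: x ahead of the robot, y to its left, z up, the work surface at z = 0. Lengths are in m, angles in rad, forces in N, time in s.
With the tool pointing down it reaches from about 0.325 to 0.875 m from the base axis. Payload 4.4 kg.
Tool frame: the origin (TCP) lies at the very end of the fingers, on their centre line; the grasp point (between the pads) lies 19 mm behind it; x points along the fingers, y is the direction in which the jaws open and shut, and the axes are right-handed (so a half turn about x gives the same grasp; the last joint's range is limited). The gripper opens to 85 mm and grips with 20 to 120 N. Pads are 22 mm wide; open, the fingers measure 114 mm over their backs; the gripper's body (76 mm by 85 mm) begins 54 mm behind the grasp point. The pads swing forward as they close: fully open they stand 13 mm farther back than shut.
Start: joints at [-1.367, 0.207, 1.542, -0, 1.393, -0.15], TCP at [0.2, -0.539, 0.231] pointing down, gripper open.
Joint ranges: [-2.73, 2.73], [-0.86, 2.22], [0.23, 2.46], [-1.11, 4.25], [0.08, 2.63], [-2.82, 2.82]. Speed limits (rad/s): [2.79, 2.79, 3.14, 3.14, 3.14, 3.14].

### API

Orientations are given as a unit quaternion [x, y, z, w].
In Python, from station import arm, eyes gives the robot as it stands.
- The arm moves only by the tool servo_tool, never from a script. Its argument "commands" is a list of rows, each an object with "grip": the closure, from -1 (fully open) to 1 (shut); "slide": the shift along the tool's x, y, z in cm, a list of three; "dr": the turn, a rotation vector about the tool's x, y, z in degrees, a list of three. A call has 1 to 8 rows; each row shifts and turns the commanded pose from where the row before left it, along the tool's axes as they then stand; what a row does not reach is not made up. A row lasts 1/12 s, in which the tool goes at most 41.7 mm and 7.16 degrees, less where a joint would pass 70% of its speed; a pose out of reach is approached as far as the arm can. A call with a gripper value outside its range is refused whole. The fingers move at their own pace and stop on an object; the grip force is fixed at half the most. Time passes only in rows, so rows that do not move let the fingers close. It gives the time, the measured TCP pose, the force and the opening at its end, in the units of the state.
- arm.get_obs(): the state, without advancing time (a new reading comes with each control period).
- eyes.snapshot(name): name is "scene" or "top"; returns (picture, depth): 480x640x3 uint8, red, green, blue; 480x640 float32, m along the optical axis (not along the pixel's ray), 0 where there is no reading.
- eyes.camera_model(name): a dict with "fx", "fy", "cx", "cy" (pixels), "pose" (4x4, takes a point from camera to world coordinates). Camera axes: x right, y down, z forward; pixel columns grow to the right and rows downward; lengths in m; the calibration is good to about 2 mm. A picture is of the moment at which its call begins. camera_model takes no time and is no camera call.
- arm.hand_in(): hands the job in, once; it reports no verdict.
The state is a dict: "clock": time; "qpos": joint angles; "qd": joint speeds; "joint_torque": joint torques, N m; "tcp_pos": TCP position; "eef_rot": TCP orientation; "wrist_force": force on the tool from outside, world axes, zero at the start; "ft_torque": the same for the moment, N m; "opening": finger opening in m.
Only numpy, scipy, OpenCV 4.12 (cv2) and the standard library are available. Lean on these libraries where they do the work, as an engineer would, in place of code of your own. Each camera call takes 0.05 s, during which the arm holds its last target. There are 200 camera calls.

### The job

The ratchet cap of the amber-brown sample jar is still loose. Turn it clockwise, seen from above, until it is fully tight and the ratchet slips past at least one click, then let go; do not turn the cap of the green jar.

Things in the scene. Friction and masses are not known exactly. Their poses are not given: they have to be found in the camera images.
- amber_grip (a point): Grip point of the amber-brown jar's red cap, on its vertical axis, 12 mm below its flat top, 117 mm above the table. Cap: upright ribbed cylinder, 44 mm wide, 34 high; grip its sides from any direction. White pointer stripe along this +y. Below: 10 mm neck, shoulder 66 wide. Jar fixed to the table. Green and white jars of this shape stand 145 mm or more away; the three trade places.
- amber_thread (a joint): Turn of the amber jar's cap thread, rad, growing clockwise seen from above. Starts at 0.2 to 0.6; at 0.9 it is fully tight, stops hard, and the white pointer is over the black line on the jar's shoulder. Until then it turns with the cap (0.06 N m) and stays where it is left.
- amber_click (a joint): Slip of the amber jar's cap over its ratchet, rad, clockwise from above. 0 until the thread is fully tight; turned further, the cap slips smoothly at 0.22 N m and this grows, 0.26 rad (15 degrees) per click, pointer moving into the yellow marks past the black line. More slip (to 6 rad) does no harm. Stays where left; turning back loosens the thread.
- green_pointer (a point): Outer end of the white pointer stripe on the green jar's red cap: rim of its top face, 22 mm from that cap's axis, 129 mm above the table. Cap 44 mm wide; it turns easily (0.06 N m) and is to stay as it is.

How it is judged:
At the end, for the whole second after the job is handed in: The amber jar's cap thread is fully tight (above 0.82 rad of 0.9), its cap has slipped over the ratchet by a click (more than 0.2 rad), and the green jar's cap has not been turned (its pointer within 8 mm of where it was) (value of joint amber_thread above 0.82 rad and value of joint amber_click above 0.2 rad and distance of green_pointer from where it was at the start of the episode below 0.008 m); the robot touches nothing.
It fails at once if the green jar's cap is turned (its pointer moves more than 8 mm) (distance of green_pointer from where it was at the start of the episode above 0.008 m).
It also fails if it takes over 32 s, if anything falls off the work surface, if the arm or the gripper's body presses on something with over 40 N, if the wrist force passes 120 N, or if a joint passes its speed limit or range.

## Working session

There is one attempt and no reset: what is moved stays moved. The work goes in short steps, Python scripts to look and compute and a tool call to move; the robot and the scene stay as the last step left them, time stands still between calls to the robot, and variables do not carry over. Pictures are saved under pics/ and viewed, about 8 in all and at most 12, crops included, and the job is handed in when it is done.

Besides the shell and the picture viewer there is one more tool, called after "Emit:" as a command line: name --argument value ..., lists and objects as JSON in quotes. servo_tool: Moves the arm, as the interface text tells. Its arguments: {"type":"object","properties":{"commands":{"type":"array"}},"required":["commands"]}

```bash
mkdir -p pics; ls; python3 - <<'E'
from station import arm, eyes
import cv2, numpy as np
for n in ["scene","top"]:
    p,d=eyes.snapshot(n); np.savez(f"{n}0.npz",p=p,d=d)
    cv2.imwrite(f"pics/{n}0.png",p[:,:,::-1])
    m=eyes.camera_model(n); print(n,{k:np.round(v,4).tolist() for k,v in m.items()})
print(arm.get_obs())
E
```

```text
pics
scene {'fx': 531.2101, 'fy': 531.2101, 'cx': 310.8429, 'cy': 240.6176, 'pose': [[0.8507, 0.4364, -0.293, 0.759], [0.5254, -0.7232, 0.4484, -0.3139], [-0.0162, -0.5354, -0.8445, 0.7692], [0.0, 0.0, 0.0, 1.0]]}
top {'fx': 476.0162, 'fy': 476.0162, 'cx': 319.5281, 'cy': 247.8942, 'pose': [[0.0021, -0.9972, 0.0742, 0.4543], [-0.9998, -0.0006, 0.0201, 0.0197], [-0.02, -0.0743, -0.997, 0.7984], [0.0, 0.0, 0.0, 1.0]]}
{'clock': 0.1, 'qpos': array([-1.36649481e+00,  2.07403159e-01,  1.54282456e+00, -1.23084365e-05,
        1.39349728e+00, -1.50473112e-01]), 'qd': array([-0.00026407, -0.00156914, -0.00362889,  0.00021562,  0.0005943 ,
        0.00122191]), 'joint_torque': array([-6.08434875e-04, -3.84095299e+01, -2.92549306e+01, -2.21132300e-04,
        4.88727252e-03,  1.34832305e-05]), 'tcp_pos': array([ 0.19960158, -0.53850813,  0.23019666]), 'eef_rot': array([-0.69598582, -0.1255292 ,  0.69603496, -0.12402217]), 'wrist_force': array([0.33009335, 0.63151652, 0.42814223]), 'ft_torque': array([-0.03397388, -0.01806483,  0.03500455]), 'opening': 0.08540506298848474}
```

View pics/top0.png

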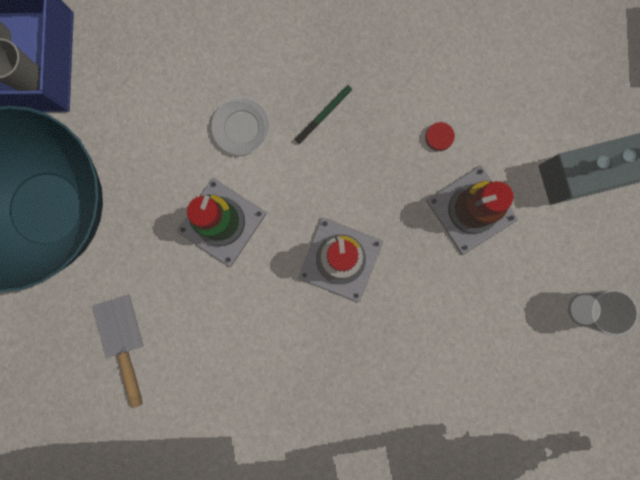

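View pics/scene0.png

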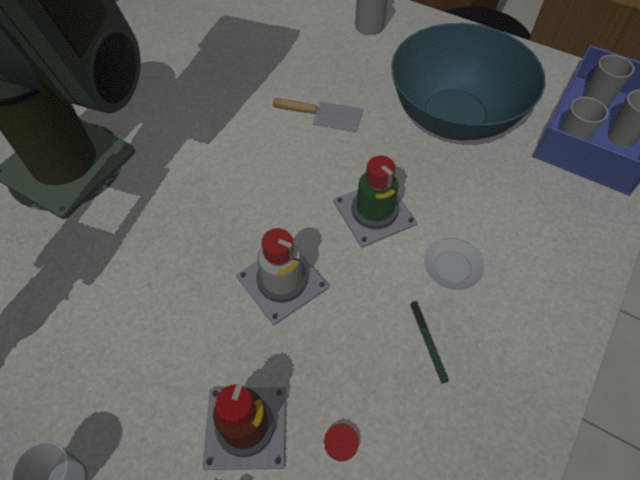

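The top view shows the amber jar's cap at about (495,197), pointer toward (489,199). The green cap is at (205,211) and the white jar's at (342,256). A grey rack stands near (600,165) and a cup near (590,310). The scene view shows the amber cap at (236,405).

```bash
cat > h.py <<'E'
import numpy as np, cv2
from station import arm, eyes
def world(n,uv,z):
    m=eyes.camera_model(n); T=np.array(m["pose"])
    r=T[:3,:3]@np.array([(uv[0]-m["cx"])/m["fx"],(uv[1]-m["cy"])/m["fy"],1.])
    return T[:3,3]+r*(z-T[2,3])/r[2]
def cloud(n,d):
    m=eyes.camera_model(n); T=np.array(m["pose"]); v,u=np.mgrid[:480,:640]
    c=np.stack([(u-m["cx"])/m["fx"]*d,(v-m["cy"])/m["fy"]*d,d],-1)
    return c@T[:3,:3].T+T[:3,3]
E
python3 - <<'E'
from h import *
for n,win in [("top",(440,530,165,240)),("scene",(200,280,370,440))]:
    f=np.load(n+"0.npz"); p,d=f["p"],f["d"]; W=cloud(n,d)
    a=p.astype(int); u0,u1,v0,v1=win; sub=np.zeros((480,640),bool); sub[v0:v1,u0:u1]=1
    top=sub&(d>0)&(abs(W[:,:,2]-.129)<.006)
    c,r=cv2.minEnclosingCircle(np.argwhere(top)[:,::-1].astype(np.float32).copy())
    P=W[top]; 
    print(n,"top px",top.sum(),"z",np.median(P[:,2]),"bbox mid",(P.min(0)+P.max(0))/2,P.max(0)-P.min(0))
    mask=top.astype(np.uint8); cn=max(cv2.findContours(mask,0,cv2.CHAIN_APPROX_NONE)[0],key=cv2.contourArea)
    e=cv2.fitEllipse(cn); print(" ellipse",e,world(n,e[0],.129))
    red=(a[:,:,0]>100)&(a[:,:,1]<70)&sub
    wh=top&(a.min(2)>110); 
    q=np.argwhere(wh)[:,::-1]; pts=np.array([world(n,x,.129) for x in q]); print(" stripe mean",len(q),pts.mean(0) if len(q) else None)
    cr=cv2.resize(p[v0:v1,u0:u1],None,fx=6,fy=6,interpolation=cv2.INTER_CUBIC); cv2.imwrite(f"pics/{n}_crop.png",cr[:,:,::-1])
# obstacles
f=np.load("top0.npz");W=cloud("top",f["d"])
for nm,(u0,u1,v0,v1) in dict(rack=(535,640,120,210),cup=(560,640,285,340),jar=(430,520,160,255)).items():
    P=W[v0:v1,u0:u1].reshape(-1,3); P=P[P[:,2]>.02]; P=P[P[:,2]<.3]
    print(nm,np.percentile(P,[1,99],axis=0).round(3).tolist())
E
python3 -c "
import cv2,numpy as np
a=cv2.imread('pics/top_crop.png');b=cv2.imread('pics/scene_crop.png')
a=cv2.resize(a,(400,int(a.shape[0]*400/a.shape[1])));b=cv2.resize(b,(400,int(b.shape[0]*400/b.shape[1])))
h=max(a.shape[0],b.shape[0]);f=lambda x:cv2.copyMakeBorder(x,0,h-x.shape[0],0,0,0)
cv2.imwrite('pics/crops.png',np.hstack([f(a),f(b)]))"
```

```text
top top px 819 z 0.1310391798519479 bbox mid [ 0.57823877 -0.21698126  0.12895233] [0.04528594 0.04584375 0.01174363]
 ellipse ((496.3943176269531, 196.15216064453125), (30.81429672241211, 32.25421905517578), 75.18476104736328) [ 0.5775636  -0.21633425  0.129     ]
 stripe mean 48 [ 0.57497503 -0.20599667  0.129     ]
scene top px 1113 z 0.12924300515580323 bbox mid [ 0.57697975 -0.21722603  0.12802857] [0.04514954 0.04535611 0.00996612]
 ellipse ((233.1399383544922, 402.57171630859375), (35.09857177734375, 38.62148666381836), 33.161739349365234) [ 0.5778443  -0.21773667  0.129     ]
 stripe mean 60 [ 0.57315557 -0.2037295   0.129     ]
rack [[0.589, -0.451, 0.024], [0.678, -0.331, 0.128]]
cup [[0.383, -0.43, 0.021], [0.445, -0.366, 0.089]]
jar [[0.54, -0.241, 0.022], [0.612, -0.179, 0.133]]
```

View pics/crops.png

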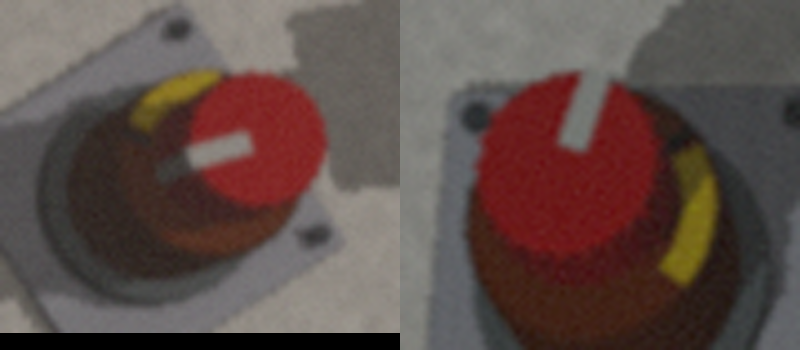

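The pointer is at about 107°. The black line and yellow marks lie clockwise from it, near (680,135) in the right-hand crop. Cap axis ≈ (0.5777, -0.217). I'll pre-rotate counter-clockwise so joint 6 keeps room for the turn.

Emit:
servo_tool --commands '[{"grip": -1,"slide": [0,0,0],"dr": [-6,0,0]},{"grip": -1,"slide": [0,0,0],"dr": [-6,0,0]},{"grip": -1,"slide": [0,0,0],"dr": [-6,0,0]},{"grip": -1,"slide": [0,0,0],"dr": [-6,0,0]},{"grip": -1,"slide": [0,0,0],"dr": [-6,0,0]},{"grip": -1,"slide": [0,0,0],"dr": [-6,0,0]},{"grip": -1,"slide": [0,0,0],"dr": [-6,0,0]},{"grip": -1,"slide": [0,0,0],"dr": [-6,0,0]}]'

```text
clock: 0.77
tcp_pos: [0.1997, -0.5387, 0.2306]
eef_rot: [0.584, 0.399, -0.584, 0.398]
wrist_force: [0.9, -0.5, 0.3]
opening: 0.085
```

```bash
cat >> h.py <<'E'
from scipy.spatial.transform import Rotation as R
def delta(t):
    o=arm.get_obs(); M=R.from_quat(o["eef_rot"]).as_matrix()
    print("t",round(o["clock"],2),"q",o["qpos"].round(3),"tcp",o["tcp_pos"].round(4),"open",round(o["opening"],4),"F",o["wrist_force"].round(1),"Tq",o["ft_torque"].round(2))
    print("x",M[:,0].round(3),"y",M[:,1].round(3),"slide cm",(M.T@(np.array(t)-o["tcp_pos"])*100).round(2),"tilt about tool y,z deg",np.degrees(np.cross(M[:,0],[0,0,-1])@M).round(2))
E
python3 -c "
from h import *
delta([.5777,-.217,.23])"
```

```text
t 0.77 q [-1.367  0.207  1.542  0.     1.393 -0.993] tcp [ 0.1997 -0.5387  0.2306] open 0.085 F [ 0.9 -0.5  0.3] Tq [-0.05  0.04 -0.01]
x [-0.     0.001 -1.   ] y [ 0.931 -0.364 -0.001] slide cm [  0.09  23.48 -43.74] tilt about tool y,z deg [ 0.   -0.07  0.04]
```

Emit:
servo_tool --commands '[{"grip": -1,"slide": [0,1.47,-2.73],"dr": [0,0,0]},{"grip": -1,"slide": [0,1.47,-2.73],"dr": [0,0,0]},{"grip": -1,"slide": [0,1.47,-2.73],"dr": [0,0,0]},{"grip": -1,"slide": [0,1.47,-2.73],"dr": [0,0,0]},{"grip": -1,"slide": [0,1.47,-2.73],"dr": [0,0,0]},{"grip": -1,"slide": [0,1.47,-2.73],"dr": [0,0,0]},{"grip": -1,"slide": [0,1.47,-2.73],"dr": [0,0,0]},{"grip": -1,"slide": [0,1.47,-2.73],"dr": [0,0,0]}]'

```text
clock: 1.43
tcp_pos: [0.3904, -0.3782, 0.2307]
eef_rot: [-0.585, -0.397, 0.585, -0.397]
wrist_force: [1.0, -0.9, 0.4]
opening: 0.0855
```

Emit:
servo_tool --commands '[{"grip": -1,"slide": [0,1.47,-2.73],"dr": [0,0,0]},{"grip": -1,"slide": [0,1.47,-2.73],"dr": [0,0,0]},{"grip": -1,"slide": [0,1.47,-2.73],"dr": [0,0,0]},{"grip": -1,"slide": [0,1.47,-2.73],"dr": [0,0,0]},{"grip": -1,"slide": [0,1.47,-2.73],"dr": [0,0,0]},{"grip": -1,"slide": [0,1.47,-2.73],"dr": [0,0,0]},{"grip": -1,"slide": [0,1.47,-2.73],"dr": [0,0,0]},{"grip": -1,"slide": [0,1.47,-2.73],"dr": [0,0,0]}]'

```text
clock: 2.1
tcp_pos: [0.5803, -0.2187, 0.2306]
eef_rot: [-0.585, -0.398, 0.585, -0.397]
wrist_force: [0.9, -1.6, 0.4]
opening: 0.0852
```

Emit:
servo_tool --commands '[{"grip": -1,"slide": [0,0,0],"dr": [0,0,0]},{"grip": -1,"slide": [0,0,0],"dr": [0,0,0]}]'

```text
clock: 2.27
tcp_pos: [0.5801, -0.2187, 0.2304]
eef_rot: [-0.584, -0.398, 0.585, -0.398]
wrist_force: [0.8, -0.1, -0.2]
opening: 0.0853
```

```bash
python3 -c "
from h import *
delta([.5777,-.217,.098])"
```

```text
t 2.27 q [-0.5    0.303  1.424 -0.     1.416 -0.125] tcp [ 0.5801 -0.2187  0.2304] open 0.0853 F [ 0.8 -0.1 -0.2] Tq [-0.03  0.01 -0.05]
x [-0.002  0.    -1.   ] y [ 0.93  -0.366 -0.002] slide cm [13.24 -0.26 -0.07] tilt about tool y,z deg [-0.    0.01  0.09]
```

Emit:
servo_tool --commands '[{"grip": -1,"slide": [1,-0.26,-0.07],"dr": [0,0,0]},{"grip": -1,"slide": [2,0,0],"dr": [0,0,0]},{"grip": -1,"slide": [2,0,0],"dr": [0,0,0]},{"grip": -1,"slide": [2,0,0],"dr": [0,0,0]},{"grip": -1,"slide": [2,0,0],"dr": [0,0,0]},{"grip": -1,"slide": [2,0,0],"dr": [0,0,0]},{"grip": -1,"slide": [1.3,0,0],"dr": [0,0,0]},{"grip": -1,"slide": [0.9,0,0],"dr": [0,0,0]}]'

```text
clock: 2.93
tcp_pos: [0.575, -0.2187, 0.0966]
eef_rot: [-0.585, -0.398, 0.586, -0.395]
wrist_force: [-0.7, 0.2, -0.7]
opening: 0.0853
```

Emit:
servo_tool --commands '[{"grip": -1,"slide": [0,0,0],"dr": [0,0,0]},{"grip": -1,"slide": [0,0,0],"dr": [0,0,0]}]'

```text
clock: 3.1
tcp_pos: [0.5771, -0.2189, 0.0992]
eef_rot: [-0.585, -0.397, 0.585, -0.397]
wrist_force: [0.3, -0.6, 1.1]
opening: 0.0851
```

```bash
python3 -c "
from h import *
delta([.5777,-.217,.098])
p,d=eyes.snapshot('scene'); cv2.imwrite('pics/s1.png',cv2.resize(p[300:480,120:360],None,fx=2.5,fy=2.5)[:,:,::-1])"
```

```text
t 3.1 q [-0.503  0.426  1.546 -0.     1.17  -0.124] tcp [ 0.5771 -0.2189  0.0992] open 0.0851 F [ 0.3 -0.6  1.1] Tq [-0.02 -0.   -0.  ]
x [-0.  0. -1.] y [ 0.929 -0.37  -0.   ] slide cm [ 0.12 -0.01 -0.2 ] tilt about tool y,z deg [0.   0.   0.03]
```

View pics/s1.png

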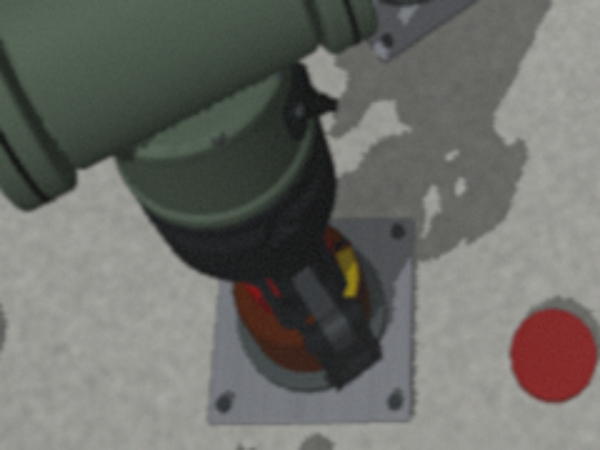

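The open fingers straddle the amber cap (red between them at about (265,290)), with the yellow arc at (350,275). I'll make a small lateral fix, then close.

Emit:
servo_tool --commands '[{"grip": -1,"slide": [0.1,0,-0.2],"dr": [0,0,0]},{"grip": 1,"slide": [0,0,0],"dr": [0,0,0]},{"grip": 1,"slide": [0,0,0],"dr": [0,0,0]},{"grip": 1,"slide": [0,0,0],"dr": [0,0,0]},{"grip": 1,"slide": [0,0,0],"dr": [0,0,0]},{"grip": 1,"slide": [0,0,0],"dr": [0,0,0]},{"grip": 1,"slide": [0,0,0],"dr": [0,0,0]},{"grip": 1,"slide": [0,0,0],"dr": [0,0,0]}]'

```text
clock: 3.82
tcp_pos: [0.5777, -0.2163, 0.0993]
eef_rot: [-0.585, -0.398, 0.585, -0.397]
wrist_force: [-3.9, 2.5, 5.1]
opening: 0.0425
```

Emit:
servo_tool --commands '[{"grip": 1,"slide": [0,0,0],"dr": [0,0,0]},{"grip": 1,"slide": [0,0,0],"dr": [0,0,0]},{"grip": 1,"slide": [0,0,0],"dr": [0,0,0]},{"grip": 1,"slide": [0,0,0],"dr": [0,0,0]}]'

```text
clock: 4.15
tcp_pos: [0.5777, -0.2163, 0.0993]
eef_rot: [-0.585, -0.398, 0.585, -0.397]
wrist_force: [-3.3, 1.6, 5.1]
opening: 0.0422
```

```bash
python3 -c "
from h import *
delta([.5777,-.217,.098])"
```

```text
t 4.15 q [-0.498  0.426  1.546 -0.     1.171 -0.12 ] tcp [ 0.5777 -0.2163  0.0993] open 0.0422 F [-3.3  1.6  5.1] Tq [0.22 0.57 0.04]
x [-0.001  0.    -1.   ] y [ 0.929 -0.369 -0.001] slide cm [0.13 0.03 0.06] tilt about tool y,z deg [-0.    0.    0.08]
```

Gripped with low forces. Now the clockwise turn.

Emit:
servo_tool --commands '[{"grip": 1,"slide": [0,0,0],"dr": [5,0,0]},{"grip": 1,"slide": [0,0,0],"dr": [5,0,0]},{"grip": 1,"slide": [0,0,0],"dr": [5,0,0]},{"grip": 1,"slide": [0,0,0],"dr": [5,0,0]},{"grip": 1,"slide": [0,0,0],"dr": [5,0,0]},{"grip": 1,"slide": [0,0,0],"dr": [5,0,0]},{"grip": 1,"slide": [0,0,0],"dr": [5,0,0]},{"grip": 1,"slide": [0,0,0],"dr": [5,0,0]}]'

```text
clock: 4.82
tcp_pos: [0.5781, -0.2168, 0.0993]
eef_rot: [-0.686, -0.172, 0.686, -0.172]
wrist_force: [-2.5, 0.9, 2.5]
opening: 0.0426
```

```bash
python3 -c "
from h import *
delta([.5777,-.217,.098])"
```

```text
t 4.82 q [-4.980e-01  4.260e-01  1.545e+00 -1.000e-03  1.170e+00  5.820e-01] tcp [ 0.5781 -0.2168  0.0993] open 0.0426 F [-2.5  0.9  2.5] Tq [-0.04  0.33  0.21]
x [-0.    -0.001 -1.   ] y [ 0.472 -0.882  0.   ] slide cm [ 0.13 -0.    0.05] tilt about tool y,z deg [ 0.    0.03 -0.03]
```

The z moment has risen to about 0.21 N m, which matches the ratchet's slip torque. I'll keep turning for margin.

Emit:
servo_tool --commands '[{"grip": 1,"slide": [0,0,0],"dr": [5,0,0]},{"grip": 1,"slide": [0,0,0],"dr": [5,0,0]},{"grip": 1,"slide": [0,0,0],"dr": [5,0,0]},{"grip": 1,"slide": [0,0,0],"dr": [5,0,0]},{"grip": 1,"slide": [0,0,0],"dr": [5,0,0]},{"grip": 1,"slide": [0,0,0],"dr": [5,0,0]},{"grip": 1,"slide": [0,0,0],"dr": [5,0,0]},{"grip": 1,"slide": [0,0,0],"dr": [5,0,0]}]'

```text
clock: 5.48
tcp_pos: [0.5782, -0.2175, 0.0993]
eef_rot: [0.703, -0.074, -0.703, -0.072]
wrist_force: [-3.3, -1.7, 3.9]
opening: 0.0428
```

Emit:
servo_tool --commands '[{"grip": 1,"slide": [0,0,0],"dr": [5,0,0]},{"grip": 1,"slide": [0,0,0],"dr": [5,0,0]},{"grip": 1,"slide": [0,0,0],"dr": [0,0,0]}]'

```text
clock: 5.73
tcp_pos: [0.5781, -0.2176, 0.0993]
eef_rot: [0.695, -0.134, -0.694, -0.133]
wrist_force: [-2.4, -2.1, 5.4]
opening: 0.0427
```

```bash
python3 -c "
from h import *
delta([.5777,-.217,.098])"
```

```text
t 5.73 q [-0.499  0.427  1.545 -0.002  1.169  1.452] tcp [ 0.5781 -0.2176  0.0993] open 0.0427 F [-2.4 -2.1  5.4] Tq [-0.36  0.54 -0.08]
x [-0.    -0.002 -1.   ] y [-0.37  -0.929  0.002] slide cm [ 0.13 -0.04  0.07] tilt about tool y,z deg [-0.   -0.04 -0.11]
```

The tool has turned 90° in all. The moment is now slightly negative (settling), so I'll turn slowly forward while opening, so that the cap isn't carried back.

Emit:
servo_tool --commands '[{"grip": 1,"slide": [0,0,0],"dr": [3,0,0]},{"grip": 1,"slide": [0,0,0],"dr": [2,0,0]},{"grip": 1,"slide": [0,0,0],"dr": [1,0,0]},{"grip": -1,"slide": [0,0,0],"dr": [1,0,0]},{"grip": -1,"slide": [0,0,0],"dr": [1,0,0]},{"grip": -1,"slide": [0,0,0],"dr": [1,0,0]},{"grip": -1,"slide": [0,0,0],"dr": [0,0,0]},{"grip": -1,"slide": [0,0,0],"dr": [0,0,0]}]'

```text
clock: 6.4
tcp_pos: [0.5782, -0.2163, 0.0979]
eef_rot: [-0.682, 0.187, 0.682, 0.187]
wrist_force: [-0.2, 0.2, -0.3]
opening: 0.0855
```

Emit:
servo_tool --commands '[{"grip": -1,"slide": [0,0,0],"dr": [0,0,0]},{"grip": -1,"slide": [0,0,0],"dr": [0,0,0]},{"grip": -1,"slide": [0,0,0],"dr": [0,0,0]},{"grip": -1,"slide": [0,0,0],"dr": [0,0,0]}]'

```text
clock: 6.73
tcp_pos: [0.5782, -0.2166, 0.0983]
eef_rot: [0.682, -0.187, -0.682, -0.187]
wrist_force: [0.4, -0.2, -0.3]
opening: 0.0851
```

```bash
python3 -c "
from h import *
delta([.5777,-.217,.098])"
```

```text
t 6.73 q [-0.499  0.428  1.546  0.     1.168  1.607] tcp [ 0.5782 -0.2166  0.0983] open 0.0851 F [ 0.4 -0.2 -0.3] Tq [0.01 0.   0.02]
x [ 0.  0. -1.] y [-0.51 -0.86 -0.  ] slide cm [0.03 0.06 0.03] tilt about tool y,z deg [-0.  0.  0.]
```

Emit:
servo_tool --commands '[{"grip": -1,"slide": [-1,0,0],"dr": [0,0,0]},{"grip": -1,"slide": [-2,0,0],"dr": [0,0,0]},{"grip": -1,"slide": [-2,0,0],"dr": [0,0,0]},{"grip": -1,"slide": [-2,0,0],"dr": [0,0,0]},{"grip": -1,"slide": [-2,0,0],"dr": [0,0,0]},{"grip": -1,"slide": [-2,0,0],"dr": [0,0,0]},{"grip": -1,"slide": [-2,0,0],"dr": [0,0,0]},{"grip": -1,"slide": [-1,0,0],"dr": [0,0,0]}]'

```text
clock: 7.4
tcp_pos: [0.5796, -0.2174, 0.2425]
eef_rot: [0.684, -0.187, -0.68, -0.187]
wrist_force: [0.9, -0.6, 0.2]
opening: 0.0855
```

Emit:
servo_tool --commands '[{"grip": -1,"slide": [0,2.5,0],"dr": [0,0,0]},{"grip": -1,"slide": [0,3,0],"dr": [0,0,0]},{"grip": -1,"slide": [0,3,0],"dr": [0,0,0]},{"grip": -1,"slide": [0,3,0],"dr": [0,0,0]},{"grip": -1,"slide": [0,3,0],"dr": [0,0,0]},{"grip": -1,"slide": [0,3,0],"dr": [0,0,0]},{"grip": -1,"slide": [0,2.5,0],"dr": [0,0,0]},{"grip": -1,"slide": [0,0,0],"dr": [0,0,0]}]'

```text
clock: 8.07
tcp_pos: [0.4734, -0.3928, 0.2383]
eef_rot: [-0.681, 0.19, 0.682, 0.188]
wrist_force: [-1.0, 0.3, -0.9]
opening: 0.0851
```

```bash
python3 -c "
from h import *
delta([.5777,-.217,.098])
p,d=eyes.snapshot('scene'); q,_=eyes.snapshot('top')
f=lambda x:cv2.resize(x,(390,390),interpolation=cv2.INTER_CUBIC)
cv2.imwrite('pics/s2.png',np.hstack([f(p[365:455,195:285]),f(q[160:250,435:525])])[:,:,::-1])
cv2.imwrite('pics/s2full.png',p[:,:,::-1])
for n,im,old in(('scene',p,np.load('scene0.npz')['p']),('top',q,np.load('top0.npz')['p'])):
    for nm,c in (('amber',[.5777,-.217,.129]),):
        for I in (old,im):
            m=eyes.camera_model(n);T=np.linalg.inv(np.array(m['pose']))
            v,u=np.mgrid[:480,:640]
            a=I.astype(int); w=np.argwhere((a.min(2)>105)&(a.max(2)-a.min(2)<45))[:,::-1]
            P=np.array([world(n,x,.129) for x in w]); r=P[:,:2]-c[:2]; k=np.linalg.norm(r,axis=1)<.0205
            s=r[k].mean(0); print(n,k.sum(),'pointer deg',np.degrees(np.arctan2(s[1],s[0])).round(1))
    g=(slice(150,215),slice(350,420)) if n=='scene' else (slice(185,250),slice(175,255))
    print(n,'green diff mean',np.abs(im[g].astype(int)-old[g]).mean().round(2), 'p99',np.percentile(np.abs(im[g].astype(int)-old[g]),99))
"
```

```text
t 8.07 q [-0.832  0.285  1.43  -0.002  1.426  1.28 ] tcp [ 0.4734 -0.3928  0.2383] open 0.0851 F [-1.   0.3 -0.9] Tq [ 0.02 -0.02  0.04]
x [-0.001 -0.002 -1.   ] y [-0.515 -0.857  0.003] slide cm [ 13.98 -20.47   0.1 ] tilt about tool y,z deg [-0.    0.   -0.14]Traceback (most recent call last):
  File "<string>", line 14, in <module>
    P=np.array([world(n,x,.129) for x in w]); r=P[:,:2]-c[:2]; k=np.linalg.norm(r,axis=1)<.0205
                ~~~~~^^^^^^^^^^
  File "h.py", line 4, in world
    m=eyes.camera_model(n); T=np.array(m["pose"])
ValueError: time passes only in moves, steps and waits
```

View pics/s2.png

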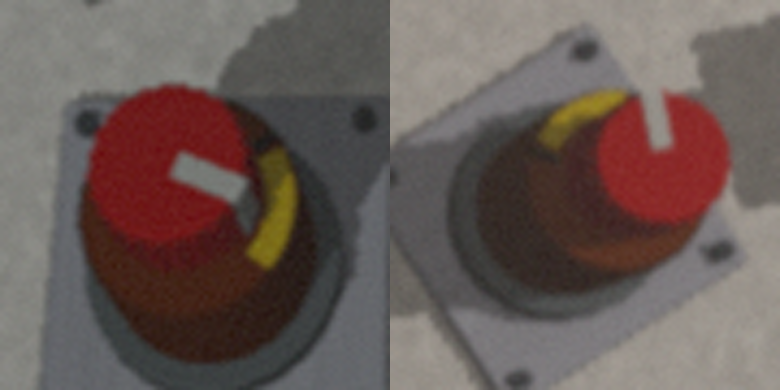

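The pointer now lies over the yellow arc, past the black line: black mark at (265,145) in the left half, yellow arc from (275,165) to (262,255), pointer tip at (245,190). Next I'll put numbers on it.

```bash
python3 -c "
from h import *
c=np.array([.5777,-.217])
an=lambda n,uv,z:(np.degrees(np.arctan2(*(world(n,uv,z)[:2]-c)[::-1])).round(1),np.linalg.norm(world(n,uv,z)[:2]-c).round(4))
s=90/390
for z in(.07,.085):print('z',z,'black',an('scene',(195+265*s,365+145*s),z),an('top',(435+155*s,160+150*s),z),'yellow end',an('scene',(195+262*s,365+258*s),z),an('top',(435+228*s,160+100*s),z))
print('tip',an('scene',(195+242*s,365+188*s),.129),an('top',(435+262*s,160+93*s),.129))
p,_=eyes.snapshot('scene');q,_=eyes.snapshot('top')
for im,o,g in((p,np.load('scene0.npz')['p'],np.s_[150:190,350:410]),(q,np.load('top0.npz')['p'],np.s_[190:235,180:230])):
    d=np.abs(im[g].astype(int)-o[g]);print('green diff mean',d.mean().round(2),'p99.5',np.percentile(d,99.5))
"
```

```text
z 0.07 black (np.float64(77.7), np.float64(0.0289)) (np.float64(55.2), np.float64(0.0231)) yellow end (np.float64(1.1), np.float64(0.0244)) (np.float64(-13.1), np.float64(0.0319))
z 0.085 black (np.float64(68.9), np.float64(0.0274)) (np.float64(66.1), np.float64(0.0256)) yellow end (np.float64(-3.3), np.float64(0.0278)) (np.float64(-4.5), np.float64(0.028))
tip (np.float64(12.0), np.float64(0.0228)) (np.float64(4.0), np.float64(0.0209))
green diff mean 3.02 p99.5 9.0
green diff mean 5.44 p99.5 13.0
```

Both views put the black line at about 67°. The pointer is at 4–12°, so slip is about 1 rad, and the green jar looks unchanged. Handing in.

```bash
python3 -c "
from station import arm
print(arm.hand_in())"
```

```text
the job is handed in; nothing more can be done
None
```

I gripped the amber jar's cap, turned it about 95° clockwise, opened while still easing it forward, and backed off. I then handed the job in at about 8 s of the 32 s allowed; no verdict was reported.

**Last checks:**
- **Amber cap:** the pointer went from about 107° to between 4° and 12°, while the black line sits at about 67°. That puts the slip at roughly 1 rad, against the 0.2 rad needed. The moment also rose to about 0.21 N m during the turn, which matches the ratchet slipping.
- **Green jar:** picture differences before and after stay at about noise level (99.5th percentile 13 of 255 at most), and the arm never came near it.
- **Clear of everything:** the gripper is open and well away, with wrist force within about 1 N of zero.

**What disagreed or failed:**
- The two cameras differ by about 8° on the final pointer angle, far less than the slip margin.
- The moment read -0.08 N m when the main turn stopped. I answered it by turning forward during release, and the final pointer angle shows no clear turn-back, though a few degrees would be hidden by the camera disagreement.
- My automatic pointer measurement stopped with an error, so the pointer and line angles come from points I read off the enlarged pictures.

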